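Shut down the pump line and hold the vent

ROBOT

A 7-joint arm with a two-finger parallel gripper is mounted at the origin on a cart in front of the work surface, level with it; the furniture and walls round the work are solid. World frame = base frame: x ahead of the robot, y to its left, z up, the work surface at z = 0. Lengths are in m, angles in rad, forces in N, time in s.
With the tool pointing down it reaches from about 0.35 to 0.9 m from the base axis. Payload 7.2 kg.
Tool frame: the origin (TCP) lies on the mounting face of the last link; the fingertips stand 182 mm ahead of it and the grasp point (between the pads) lies 163 mm ahead of it; y points along the fingers, z is the direction in which the jaws open and shut, and the axes are right-handed (so a half turn about y gives the same grasp; the last joint's range is limited). The gripper opens to 88 mm and grips with 3 to 60 N. Pads are 20 mm wide; open, the fingers measure 115 mm over their backs; the gripper's body (75 mm by 178 mm) begins 61 mm behind the grasp point.
Start: joints at [-1.326, 0.411, -0.013, 1.596, 0.006, 1.134, -0.082], TCP at [0.192, 0.595, 0.405] pointing down, gripper open.
Joint ranges: [-2.95, 2.95], [-0.29, 1.99], [-1.47, 1.44], [0.14, 2.54], [-1.03, 4.17], [0.13, 1.85], [-2.86, 2.86]. Speed limits (rad/s): [2.39, 2.39, 3.01, 3.01, 3.14, 3.14, 3.14].

INTERFACE

Orientations are given as a unit quaternion [w, x, y, z].
In Python, from rig import r gives the robot as it stands.
- The arm moves only by the shell command python3 -m jog 'ROWS' [OPENING] [FORCE]. ROWS is JSON, a list of rows, each an object with "delta_pos": the shift along the world's x, y, z each as a share of 0.3 m, from -1 to 1, a list of three; "yaw": the turn about the world's z as a share of 180 degrees, from -1 to 1. In form: [{"delta_pos": [x, y, z], "yaw": yaw}, ...]. A call has 1 to 12 rows; each row is the pose to reach, as a shift and turn from the pose measured when the call began, turning the shorter way round; what a row does not reach only later rows make up. A row lasts 1/10 s, in which the tool goes at most 50 mm and 8.59 degrees, less where a joint would pass 70% of its speed; a pose out of reach is approached as far as the arm can. A call with a number of a shift or a turn outside -1 to 1 is refused whole. A call with a gripper value outside its range is refused whole. OPENING is the opening, from 0 (shut) to 1 (fully open), set as the call begins (- or left out, the last holds). The fingers move at their own pace and stop on an object; FORCE is the grip in N (left out, the last holds). Time passes only in rows, so rows that repeat a pose let the fingers close. It gives the time, the measured TCP pose, the force and the opening at its end, in the units of the state.
- r.read_state(): the state, without advancing time (a new reading comes with each control period).
- r.grab_frame(name): name is "scene" or "top"; returns the picture (420x560x3 uint8, blue, green, red); there is no depth.
- r.get_calibration(name): a dict with "mtx" (3x3 intrinsics, pixels), "D" ([k1, k2, p1, p2, k3] as OpenCV has them; the pictures are not rectified), "pose" (4x4, takes a point from camera to world coordinates). Camera axes: x right, y down, z forward; pixel columns grow to the right and rows downward; lengths in m; the calibration is good to about 2 mm. A picture is of the moment at which its call begins. get_calibration takes no time and is no camera call.
- r.sign_off(): hands the job in, once; it reports no verdict.
The state is a dict: "time_s": time; "q": joint angles; "dq": joint speeds; "joint_torque": joint torques, N m; "tcp_pos": TCP position; "tcp_rot": TCP orientation; "wrist_force": force on the tool from outside, world axes, zero at the start; "ft_torque": the same for the moment, N m; "gripper_width": finger opening in m.
Only numpy, scipy, OpenCV 4.12 (cv2) and the standard library are available. Lean on these libraries where they do the work, as an engineer would, in place of code of your own. Each camera call takes 0.05 s, during which the arm holds its last target.

TASK

Shut down the vacuum line at the switch panel, just by pressing its switches: first tip the narrow valve rocker fully over to off (press its raised near end down), then the wide pump rocker likewise, and only after both press the round vent key down to its stop and keep it there: finish while still holding it down. Leave the square key alone, and do not shift or lift any of the loose things standing around.

Things in the scene. Friction and masses are not known exactly. Their poses are not given: they have to be found in the camera images.
- panel: pump switch panel: fixed plate 188 (x) x 156 (y) mm, top 10 mm above the bench, with four grey modules (84 x 66 mm, tops 36 mm above the bench, parallel to it) in two rows of two, centres 91 mm apart along x, 75 along y; their places vary. Origin: centre of its underside, on the bench; z up, -x its near edge, facing the robot within 25 degrees.
- narrow_rocker (a joint): narrow (valve) rocker switch, 18 mm wide: a shallow V, each arm 34 mm long along the panel's x, on a cross axle 44 mm above the bench. Rad: 0 (to 0.04 at the start) = on, arm towards the panel's -x side raised 20 degrees, far arm level; 0.35 = fully off, near arm level, far arm raised. Not sprung: stays where left; about 4 N on the near arm tips it.
- narrow_press (a point): on the top face of the raised near arm of the narrow rocker, 24 mm from its axle, in the middle of its width; about 57 mm above the bench when on, 49 mm when off; moves with the rocker. Its axes do not matter.
- wide_rocker (a joint): wide (pump) rocker switch, 44 mm wide: a shallow V, each arm 34 mm long along the panel's x, on a cross axle 44 mm above the bench. Rad: 0 (to 0.04 at the start) = on, arm towards the panel's -x side raised 20 degrees, far arm level; 0.35 = fully off, near arm level, far arm raised. Not sprung: stays where left; about 4 N on the near arm tips it.
- wide_press (a point): on the top face of the raised near arm of the wide rocker, 24 mm from its axle, in the middle of its width; about 57 mm above the bench when on, 49 mm when off; moves with the rocker. Its axes do not matter.
- round_key (a joint): the round (vent) key: a white mushroom-shaped push key, 38 mm across, moving straight down. Value in m: 0 = up, 0.008 = pressed to its stop. Sprung: 2 N starts it, 6 N holds it at the stop, and it comes up again when let go.
- round_top (a point): centre of the top face of the round vent key, 54 mm above the bench when up, 46 mm when pressed to its stop; moves with the key
- square_key (a joint): the square (restart) key, to be left alone: a white push key 30 mm square, moving straight down. Value in m: 0 = up, 0.008 = pressed to its stop. Sprung: 2 N starts it, 6 N holds it at the stop, and it comes up again when let go.
- square_top (a point): centre of the top face of the square key, 54 mm above the bench when up
- vacuum_pot: fixed equipment to keep clear of: aluminium vacuum pot, 217 mm across, 279 mm tall with the fittings on its lid, to the right of the panel; origin at the centre of its underside, on the bench. Other tall fixed equipment: a shaker with chambers, over 700 mm tall, at the right end of the bench (y below -0.42 m), and a controller box behind the panel (x above 0.62 m).
- vial_1: bystander, loose: sample vial with a blue cap, 27 mm across, 66 mm tall; origin at the centre of its underside
- vial_2: bystander, loose: sample vial with a black cap, 27 mm across, 66 mm tall; origin at the centre of its underside
- brass_weight: bystander, loose: knobbed brass weight, 31 mm across, 47 mm tall; origin at the centre of its underside
- dish_1: bystander, loose: aluminium weighing dish, 68 mm across, 15 mm tall; origin at the centre of its underside
- spare_gauge: bystander, loose: round gauge lying on its back, 67x50x27 mm; origin at the centre of its underside
- kf_clamp_1: bystander, loose: flange clamp ring with wing nut, 60x74x17 mm; origin at the centre of its underside
- lab_timer: bystander, loose: bench timer, 56x64x18 mm; origin at the centre of its underside

How it is judged:
On the way, in this order (a step that is already met when the one before it is completed fails the run):
1. the narrow valve rocker is off while the wide pump rocker is still on (value of joint narrow_rocker above 0.28 rad and value of joint wide_rocker below 0.15 rad), for 0.1 s.
2. the wide pump rocker is off too (value of joint each of narrow_rocker, wide_rocker above 0.28 rad), for 0.1 s.
3. the round vent key is held down with both rockers off (all of step 2 and value of joint round_key above 0.005 m), for 0.2 s.
At the end, for the whole second after the job is handed in: Both rockers are off (past 0.28 of 0.35 rad), the round key is held at least 5 of its 8 mm down, the square key is up (less than 3 mm), and no loose thing is more than 15 mm from where it stood (all of step 3 and value of joint square_key below 0.003 m and distance of each of vial_1, vial_2, brass_weight, dish_1, spare_gauge, kf_clamp_1, lab_timer from where it was at the start of the episode below 0.015 m); the arm keeps its last pose, push and grip.
It fails at once if the round vent key was pressed before both rockers were off (value of joint round_key above 0.003 m and value of joint any of narrow_rocker, wide_rocker below 0.24 rad).
It fails at once if the square key was pressed (value of joint square_key above 0.003 m).
It fails at once if the pump rocker was tipped before the valve rocker (value of joint wide_rocker above 0.15 rad and value of joint narrow_rocker below 0.24 rad).
It fails at once if a loose bystander was shifted, lifted or carried (distance of any of vial_1, vial_2, brass_weight, dish_1, spare_gauge, kf_clamp_1, lab_timer from where it was at the start of the episode above 0.015 m).
It also fails if it takes over 48 s, if anything falls off the work surface, if the arm or the gripper's body presses on something with over 40 N, if the wrist force passes 120 N, or if a joint passes its speed limit or range.

## Working session

There is one attempt and no reset: what is moved stays moved. The work goes in short steps, Python scripts to look and compute and a shell command to move; the robot and the scene stay as the last step left them, time stands still between calls to the robot, and variables do not carry over. Pictures are saved under pics/ and viewed, and the job is handed in when it is done.

```bash
mkdir -p pics
python3 - <<'E'
from rig import r
import cv2
for n in("scene","top"):
    cv2.imwrite(f"pics/{n}0.png",r.grab_frame(n)); c=r.get_calibration(n); print(n,c["mtx"],c["D"],c["pose"])
s=r.read_state();print({k:s[k] for k in("time_s","tcp_pos","tcp_rot","wrist_force","gripper_width")})
E
```

```text
scene [[532.91783258   0.         280.75423416]
 [  0.         532.91783258 212.44869676]
 [  0.           0.           1.        ]] [0.02875598 0.         0.         0.         0.        ] [[-0.69036059 -0.3185315   0.64956905 -0.62374884]
 [-0.72323992  0.32627862 -0.60865941  1.03588993]
 [-0.0180633  -0.88998873 -0.4556246   0.88275052]
 [ 0.          0.          0.          1.        ]]
top [[406.46289205   0.         285.57360951]
 [  0.         406.46289205 204.95930906]
 [  0.           0.           1.        ]] [0.04150833 0.         0.         0.         0.        ] [[ 0.01027603 -0.98870209  0.14954122  0.2816513 ]
 [-0.99986227 -0.00821051  0.01442321 -0.04407203]
 [-0.01303245 -0.14966884 -0.98865029  1.6795409 ]
 [ 0.          0.          0.          1.        ]]
{'time_s': 0.1, 'tcp_pos': array([0.19230521, 0.59448405, 0.403912  ]), 'tcp_rot': array([-0.6979786 ,  0.69897478, -0.11016981,  0.11010336]), 'wrist_force': array([ 0.65433415, -0.38023964,  0.24097144]), 'gripper_width': 0.08794464327247682}
```

View pics/scene0.png

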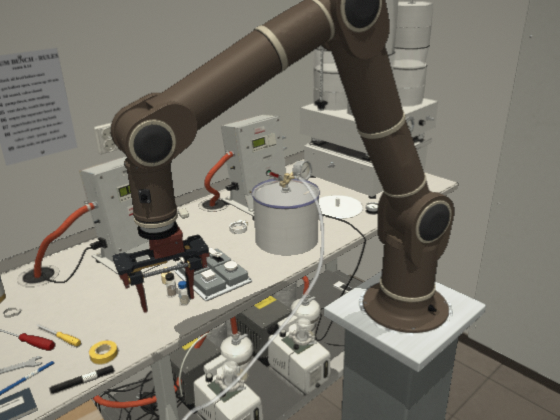

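View pics/top0.png

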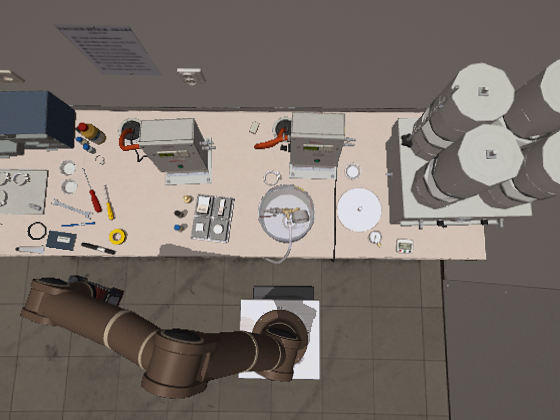

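The top view shows the panel near pixel (212,218), with the pot to its right at (285,213) and the vials on its left at (180,222). I'll enlarge both views.

Run:
```python
import cv2
a=cv2.imread("pics/top0.png")[180:260,160:270]
cv2.imwrite("pics/top0z.png",cv2.resize(a,None,fx=7,fy=7,interpolation=cv2.INTER_CUBIC))
a=cv2.imread("pics/scene0.png")[220:320,140:270]
cv2.imwrite("pics/scene0z.png",cv2.resize(a,None,fx=6,fy=6,interpolation=cv2.INTER_CUBIC))
```

```text
(no output)
```

View pics/top0z.png

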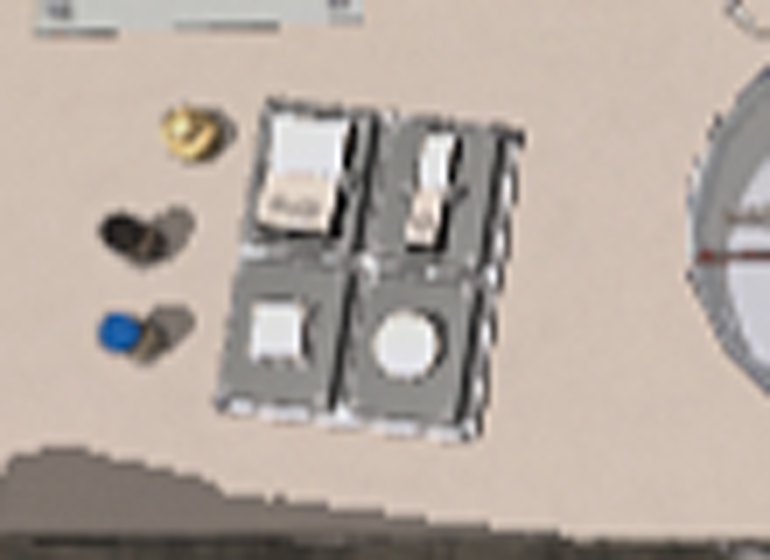

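View pics/scene0z.png

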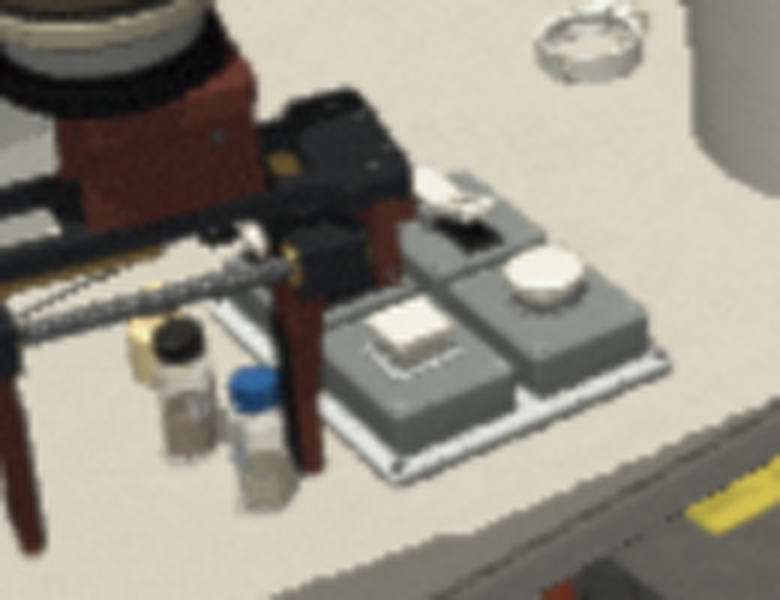

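```bash
cat > h.py <<'E'
import numpy as np,cv2
from rig import r
from scipy.spatial.transform import Rotation as R
def cast(n,px,z):
    c=r.get_calibration(n);M=np.array(c["mtx"]);D=np.array(c["D"]);T=np.array(c["pose"])
    p=cv2.undistortPoints(np.array([[px]],float),M,D)[0,0]
    d=T[:3,:3]@[p[0],p[1],1];o=T[:3,3];return o+d*(z-o[2])/d[2]
def st():
    s=r.read_state();q=s["tcp_rot"];m=R.from_quat([q[1],q[2],q[3],q[0]]).as_matrix()
    return s,m
E
python3 - <<'E'
from h import *
s,m=st();print(m.round(3))
im=cv2.imread("pics/top0.png");x0,y0=185,185
hsv=cv2.cvtColor(im,cv2.COLOR_BGR2HSV)
w=((hsv[...,2]>205)&(hsv[...,1]<25)).astype(np.uint8)
n,l,stt,c=cv2.connectedComponentsWithStats(w,connectivity=4)
for i in range(1,n):
    if 185<c[i][0]<240 and 190<c[i][1]<245 and stt[i][4]>5: print("white",c[i],stt[i],cast("top",c[i],.054)[:2].round(4),cast("top",c[i],.049)[:2].round(4))
g=((hsv[...,1]<30)&(hsv[...,2]<185)&(hsv[...,2]>60)).astype(np.uint8)
f=lambda u,v:(160+(u+.5)/7-.5,180+(v+.5)/7-.5)
for nm,u,v,z in [("wide near",298,200,.057),("wide fold",310,172,.049),("narrow near",426,218,.057),("narrow fold",432,190,.049),("round",407,345,.054),("square",278,330,.054),("plTL",272,100,.01),("plTR",523,130,.01),("plBL",218,405,.01),("plBR",475,438,.01),("potleft",690,250,.2),("blue",120,333,.066),("black",120,232,.066),("brass",190,130,.047)]:
    print(nm,cast("top",f(u,v),z)[:2].round(4))
sc=lambda u,v:(140+(u+.5)/6-.5,220+(v+.5)/6-.5)
for nm,u,v,z in [("round",543,268,.054),("square",408,322,.054),("narrow fold",450,205,.049),("plBL",400,475,.01),("plBR",665,360,.01),("blue",255,385,.066)]:
    print("scene",nm,cast("scene",sc(u,v),z)[:2].round(4))
E
```

```text
[[ 0.951 -0.     0.308]
 [-0.308 -0.001  0.951]
 [ 0.    -1.    -0.001]]
white [203.63414634 201.08536585] [199 197  11  12  82] [0.5407 0.3121] [0.5415 0.3132]
white [221.74193548 203.77419355] [220 200   5  11  31] [0.5302 0.2383] [0.531  0.2392]
white [199.06818182 226.77272727] [196 224   7   7  44] [0.4361 0.3261] [0.4365 0.3273]
white [217.48214286 228.85714286] [214 225   8   9  56] [0.4283 0.2519] [0.4287 0.2528]
wide near [0.5113 0.3163]
wide fold [0.5289 0.3118]
narrow near [0.5014 0.2421]
narrow fold [0.5189 0.2406]
round [0.4283 0.251 ]
square [0.4363 0.3253]
plTL [0.578  0.3447]
plTR [0.5611 0.1944]
plBL [0.3961 0.3685]
plBR [0.378  0.2171]
potleft [0.4663 0.0778]
blue [0.4327 0.4123]
black [0.4907 0.4153]
brass [0.5533 0.383 ]
scene round [0.4256 0.2564]
scene square [0.4342 0.3302]
scene narrow fold [0.5105 0.2479]
scene plBL [0.3914 0.3709]
scene plBR [0.3754 0.2251]
scene blue [0.4267 0.4191]
```

The panel is turned about -7°. The rockers are in the far row (narrow on the right, wide on the left) and the keys in the near row (round right, square left). Aim points:

| Target | x (m) | y (m) |
|---|---|---|
| narrow_press | 0.492 | 0.245 |
| wide_press | 0.502 | 0.319 |
| round_top | 0.427 | 0.2535 |

I'll shut the fingers and travel high.

```bash
python3 -m jog '[{"delta_pos":[0.833,-1,0],"yaw":0.061},{"delta_pos":[0.833,-1,0],"yaw":0.061},{"delta_pos":[0.833,-1,0],"yaw":0.061},{"delta_pos":[0.833,-1,0],"yaw":0.061},{"delta_pos":[0.833,-1,0],"yaw":0.061},{"delta_pos":[0.833,-1,0],"yaw":0.061},{"delta_pos":[0.833,-1,0],"yaw":0.061},{"delta_pos":[0.833,-1,0],"yaw":0.061},{"delta_pos":[0.833,-1,0],"yaw":0.061},{"delta_pos":[0.833,-1,0],"yaw":0.061},{"delta_pos":[0.833,-1,0],"yaw":0.061}]' 0 20
```

```text
time_s: 1.2
tcp_pos: [0.4414, 0.2955, 0.4037]
tcp_rot: [-0.705, 0.706, -0.043, 0.042]
wrist_force: [0.0, 0.0, 0.3]
gripper_width: 0.0034
```

```bash
python3 -m jog '[{"delta_pos":[0.169,-0.168,0],"yaw":0},{"delta_pos":[0.169,-0.168,-0.1],"yaw":0},{"delta_pos":[0.169,-0.168,-0.25],"yaw":0},{"delta_pos":[0.169,-0.168,-0.4],"yaw":0},{"delta_pos":[0.169,-0.168,-0.462],"yaw":0},{"delta_pos":[0.169,-0.168,-0.462],"yaw":0},{"delta_pos":[0.169,-0.168,-0.462],"yaw":0}]'
python3 - <<'E'
from h import *
for n,(x,y,X,Y) in {"top":(160,180,270,260),"scene":(140,220,270,320)}.items():
    im=r.grab_frame(n);cv2.imwrite(f"pics/{n}1.png",im)
    cv2.imwrite(f"pics/{n}1z.png",cv2.resize(im[y:Y,x:X],None,fx=6,fy=6,interpolation=cv2.INTER_CUBIC))
s,m=st();print(s["tcp_pos"],m[:,2])
E
```

```text
time_s: 1.9
tcp_pos: [0.4918, 0.2464, 0.2654]
tcp_rot: [-0.706, 0.706, -0.042, 0.041]
wrist_force: [-0.4, 0.5, 0.3]
gripper_width: 0.0006
[0.49234729 0.24615778 0.26658041] [1.18058141e-01 9.93006591e-01 4.30353026e-04]
```

View pics/top1z.png

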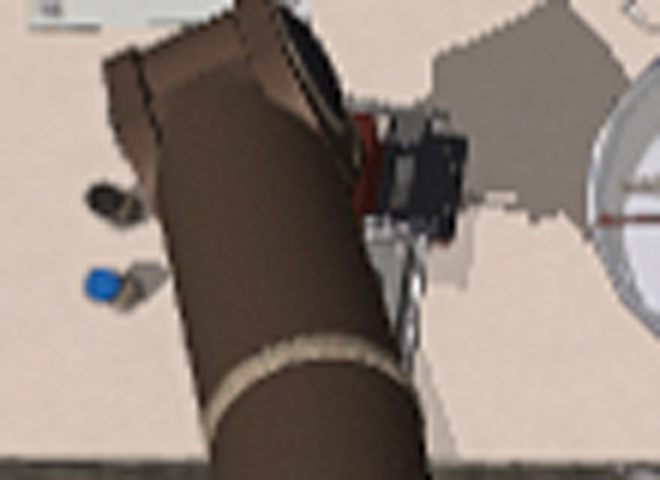

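View pics/scene1z.png

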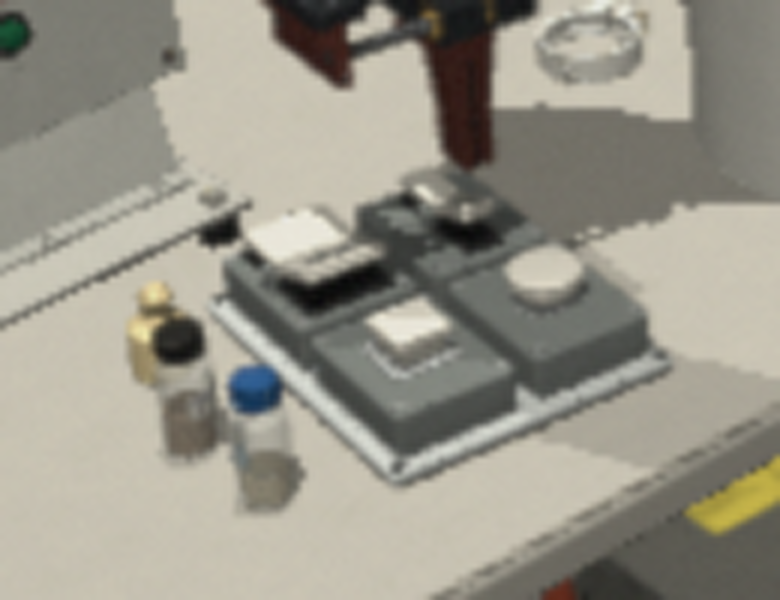

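The scene view shows both rockers on, the fingertip at zoom (468,162) above the narrow rocker, and its raised end at (472,210). I'll check the tip's projection against the rocker points.

```bash
python3 - <<'E'
from h import *
c=r.get_calibration("scene");T=np.linalg.inv(np.array(c["pose"]))
def zp(p):
    q=cv2.projectPoints(np.array([p],float),cv2.Rodrigues(T[:3,:3])[0],T[:3,3],np.array(c["mtx"]),np.array(c["D"]))[0].ravel()
    return ((q-[140,220]+.5)*6-.5).round()
s,m=st();p=s["tcp_pos"]
t=p+m[:,1]*.182
print("tip",t,zp(t),[zp(t+a*.01*m[:,0]+b*.0135*m[:,2]) for a in(-1,1) for b in(-1,1)])
print("narrow press",zp([.492,.245,.057]),"end",zp([.482,.247,.0605]),"wide press",zp([.502,.319,.057]),"round",zp([.427,.2535,.054]))
sc=lambda u,v:(140+(u+.5)/6-.5,220+(v+.5)/6-.5)
for n,u,v,z in[("narrow end",470,212,.060),("wide end",334,265,.060),("round",543,266,.054),("wide fold",300,245,.049),("narrow fold",447,198,.049)]:print(n,cast("scene",sc(u,v),z))
E
python3 - <<'E'
import cv2
a=cv2.imread("pics/scene1.png")[240:275,170:240]
cv2.imwrite("pics/scene1zz.png",cv2.resize(a,None,fx=11,fy=11,interpolation=cv2.INTER_CUBIC))
E
```

```text
tip [0.49255045 0.24621251 0.08458054] [470. 155.] [array([504., 155.]), array([456., 172.]), array([483., 138.]), array([435., 156.])]
narrow press [476. 203.] end [485. 206.] wide press [342. 252.] round [546. 265.]
narrow end [0.48326973 0.2553978  0.06      ]
wide end [0.49133714 0.33076354 0.06      ]
round [0.427018   0.25531819 0.054     ]
wide fold [0.53305103 0.32242978 0.049     ]
narrow fold [0.51693295 0.24488032 0.049     ]
```

View pics/scene1zz.png

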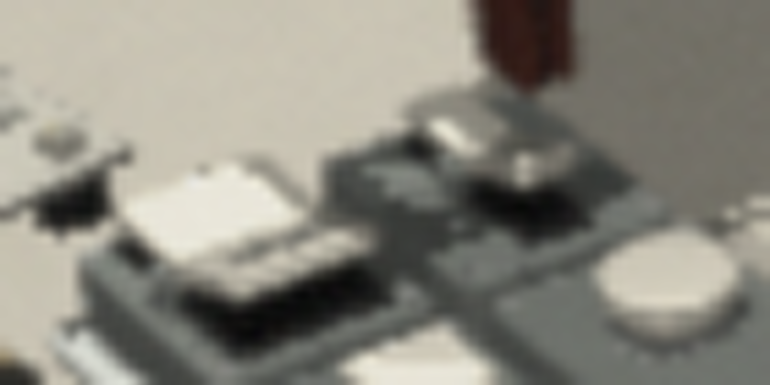

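Estimates agree within a few mm, so I'm pressing the narrow rocker.

```bash
python3 -m jog '[{"delta_pos":[0,0.007,-0.04],"yaw":0},{"delta_pos":[0,0.007,-0.07],"yaw":0},{"delta_pos":[0,0.007,-0.09],"yaw":0},{"delta_pos":[0,0.007,-0.105],"yaw":0},{"delta_pos":[0,0.007,-0.117],"yaw":0},{"delta_pos":[0,0.007,-0.117],"yaw":0},{"delta_pos":[0,0.007,-0.117],"yaw":0}]'
```

```text
time_s: 2.7
tcp_pos: [0.4924, 0.2482, 0.2314]
tcp_rot: [0.706, -0.706, 0.041, -0.042]
wrist_force: [-1.8, -0.2, 2.1]
gripper_width: 0.0006
```

```bash
python3 -m jog '[{"delta_pos":[0,0,-0.005],"yaw":0},{"delta_pos":[0,0,-0.01],"yaw":0},{"delta_pos":[0,0,-0.01],"yaw":0}]'
```

```text
time_s: 3.0
tcp_pos: [0.4925, 0.2481, 0.2307]
tcp_rot: [0.706, -0.705, 0.041, -0.042]
wrist_force: [-9.4, -2.9, 27.9]
gripper_width: 0.0003
```

It's at the stop, with 28 N at a tip height of 48.7 mm. I'll lift and check.

```bash
python3 -m jog '[{"delta_pos":[0,0,0.06],"yaw":0},{"delta_pos":[0,0,0.15],"yaw":0},{"delta_pos":[0,0,0.15],"yaw":0},{"delta_pos":[0,0,0.15],"yaw":0}]'
python3 - <<'E'
from h import *
im=r.grab_frame("scene")
cv2.imwrite("pics/scene2z.png",cv2.resize(im[225:300,160:265],None,fx=7,fy=7,interpolation=cv2.INTER_CUBIC))
E
```

```text
time_s: 3.4
tcp_pos: [0.4928, 0.248, 0.2759]
tcp_rot: [0.707, -0.705, 0.041, -0.043]
wrist_force: [-0.9, -0.1, 0.1]
gripper_width: 0.0005
```

View pics/scene2z.png

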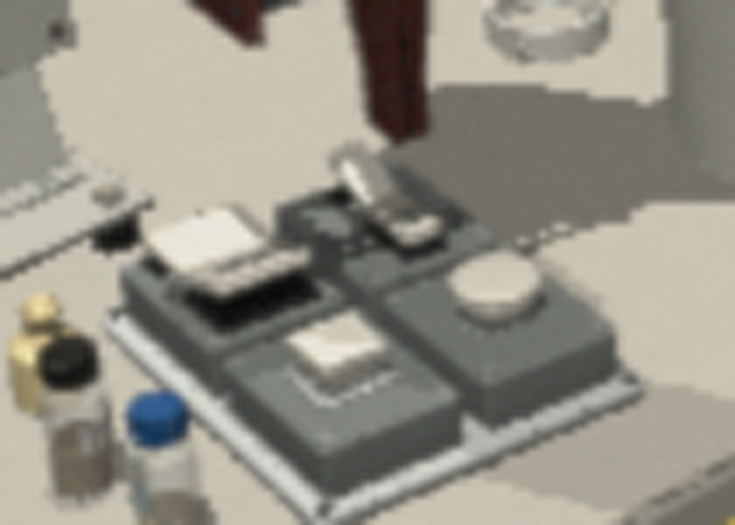

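The narrow rocker is off: its near end is down at (415,235) and the far arm raised at (360,170). The wide one is still on at (215,250), and nothing has been disturbed. Next is the wide rocker.

```bash
python3 -m jog '[{"delta_pos":[0.031,0.243,0],"yaw":0},{"delta_pos":[0.031,0.243,0],"yaw":0},{"delta_pos":[0.031,0.243,0],"yaw":0},{"delta_pos":[0.031,0.243,-0.05],"yaw":0},{"delta_pos":[0.031,0.243,-0.09],"yaw":0},{"delta_pos":[0.031,0.243,-0.12],"yaw":0},{"delta_pos":[0.031,0.243,-0.138],"yaw":0},{"delta_pos":[0.031,0.243,-0.148],"yaw":0},{"delta_pos":[0.031,0.243,-0.148],"yaw":0}]'
```

```text
time_s: 4.35
tcp_pos: [0.5012, 0.3197, 0.2312]
tcp_rot: [-0.706, 0.706, -0.043, 0.042]
wrist_force: [-6.2, -3.6, 10.7]
gripper_width: 0.0002
```

```bash
python3 -m jog '[{"delta_pos":[0,0,-0.006],"yaw":0},{"delta_pos":[0,0,-0.008],"yaw":0},{"delta_pos":[0,0,-0.008],"yaw":0}]'
python3 -m jog '[{"delta_pos":[0,0,0.06],"yaw":0},{"delta_pos":[0,0,0.15],"yaw":0},{"delta_pos":[0,0,0.15],"yaw":0},{"delta_pos":[0,0,0.15],"yaw":0}]'
python3 - <<'E'
from h import *
im=r.grab_frame("scene")
cv2.imwrite("pics/scene3z.png",cv2.resize(im[225:300,160:265],None,fx=7,fy=7,interpolation=cv2.INTER_CUBIC))
E
```

```text
time_s: 4.65
tcp_pos: [0.5012, 0.3195, 0.231]
tcp_rot: [0.706, -0.706, 0.043, -0.042]
wrist_force: [-8.3, -3.0, 21.8]
gripper_width: 0.0006
time_s: 5.05
tcp_pos: [0.5016, 0.3192, 0.2763]
tcp_rot: [0.706, -0.705, 0.042, -0.043]
wrist_force: [-0.7, -0.1, -0.9]
gripper_width: 0.0006
```

View pics/scene3z.png

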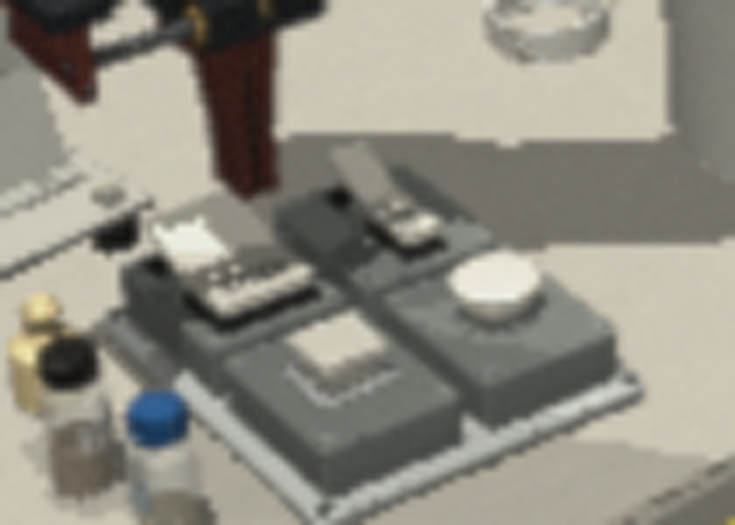

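The wide rocker is off too: its near arm is level at (260,295) and the far arm raised at (250,225). It took 22 N at the stop. Next is the round key.

```bash
python3 -m jog '[{"delta_pos":[-0.249,-0.217,0],"yaw":0},{"delta_pos":[-0.249,-0.217,0],"yaw":0},{"delta_pos":[-0.249,-0.217,0],"yaw":0},{"delta_pos":[-0.249,-0.217,0],"yaw":0},{"delta_pos":[-0.249,-0.217,-0.06],"yaw":0},{"delta_pos":[-0.249,-0.217,-0.11],"yaw":0},{"delta_pos":[-0.249,-0.217,-0.14],"yaw":0},{"delta_pos":[-0.249,-0.217,-0.155],"yaw":0},{"delta_pos":[-0.249,-0.217,-0.155],"yaw":0}]'
```

```text
time_s: 6.0
tcp_pos: [0.4273, 0.2548, 0.229]
tcp_rot: [0.706, -0.705, 0.043, -0.043]
wrist_force: [-0.4, 0.8, 5.5]
gripper_width: 0.0005
```

```bash
python3 -m jog '[{"delta_pos":[0,0,-0.006],"yaw":0},{"delta_pos":[0,0,-0.012],"yaw":0},{"delta_pos":[0,0,-0.012],"yaw":0},{"delta_pos":[0,0,-0.012],"yaw":0}]'
python3 - <<'E'
from h import *
im=r.grab_frame("scene")
cv2.imwrite("pics/scene4z.png",cv2.resize(im[225:300,160:265],None,fx=7,fy=7,interpolation=cv2.INTER_CUBIC))
E
```

```text
time_s: 6.4
tcp_pos: [0.4275, 0.2549, 0.2279]
tcp_rot: [0.706, -0.705, 0.043, -0.043]
wrist_force: [-10.0, -5.7, 35.1]
gripper_width: 0.0004
```

View pics/scene4z.png

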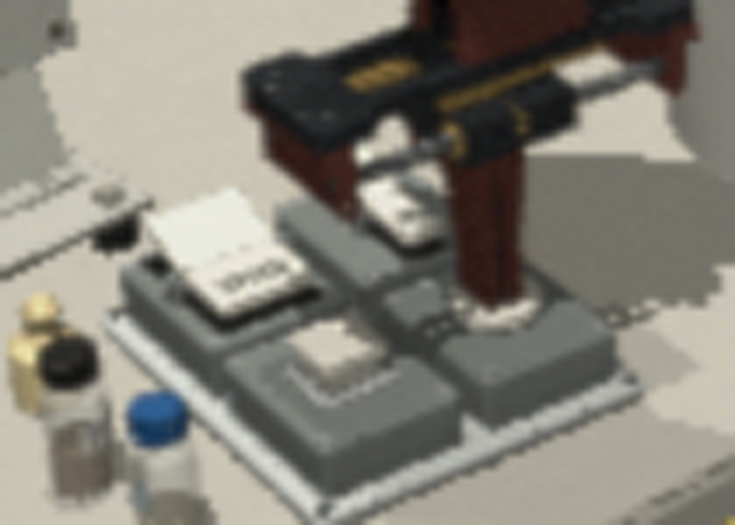

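The round key is down at (497,312), both rockers are off, and the square key is up at (338,345). I'll ease the 35 N push a little while keeping the key at its stop.

```bash
python3 -m jog '[{"delta_pos":[0,0,-0.006],"yaw":0},{"delta_pos":[0,0,-0.005],"yaw":0},{"delta_pos":[0,0,-0.005],"yaw":0},{"delta_pos":[0,0,-0.005],"yaw":0}]'
```

```text
time_s: 6.85
tcp_pos: [0.4276, 0.2549, 0.2281]
tcp_rot: [0.706, -0.705, 0.043, -0.042]
wrist_force: [-6.7, -4.9, 23.4]
gripper_width: 0.0004
```

```bash
python3 -c "
from rig import r
print(r.sign_off())"
```

```text
the job is handed in; nothing more can be done
None
```

The vacuum line is shut down and handed in at about 6.9 s. I tipped the narrow valve rocker first, then the wide pump rocker, then pressed the round vent key and was still holding it at hand-in. The hand-in gave no verdict.

- **Rockers:** each was pressed to its stop, at 28 N for the narrow and 22 N for the wide. The pictures afterwards showed both near arms level and both far arms raised.
- **Round key:** it was held with about 23 N. The fingertip was about 46 mm above the bench, which matches the key's stop.
- **Square key and loose things:** in the last picture the square key was up, and the vials and brass weight were where they had been. The dish, gauge, clamp and timer weren't individually checked, but the arm stayed over the panel and the bench to its left.
- **Disagreement:** positions from the two cameras differed by about 3–8 mm, so I used values in between. No other check failed or disagreed.

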